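# Next lens barrel on the V-blocks

## Task

Microscope lens barrels are being checked one after another on the clean bench: the short one lying in the V-blocks is finished, so lay it back in the free place of the rack for short barrels, centred across its notches, and let go. Then fetch the long barrel from the other rack, seat it in both V-blocks, centred along the pair, and finish while holding it there, pressed down gently but firmly (a push of about 10 N) so that it bears on both faces of the V while the reading is taken. Do not ram it into the Vs, and leave the other short barrel, the jar, the dishes, the lid and the forceps as they are.

Things in the scene. Friction and masses are not known exactly. Their poses are not given: they have to be found in the camera images.
- barrel_checked_mid (a point): centre of the finished short lens barrel: a plain aluminium cylinder with dark glass ends, 30 mm in diameter, 80 mm long, about 0.1 kg; it starts lying in the V-blocks. x axis = along the barrel (either way round)
- barrel_spare_mid (a point): centre of the other short barrel (30 mm diameter, 80 mm long, same looks), lying in place b of the rack for short barrels; stays there
- barrel_long_mid (a point): centre of the long lens barrel: same looks and 30 mm diameter but 116 mm long, about 0.12 kg; it starts lying in place a of the rack for long barrels. x axis = along the barrel (either way round)
- vee_axis (a point): where the centre of a seated 30 mm barrel belongs on the fixed checking stand: on the axis of its two V-blocks, mid-way between them, 62 mm above the bench. x axis = along the Vs, towards the reading telescope; z up. The V-blocks span x = -57 to -25 and 25 to 57 mm; the 50 mm gap between them is open for fingers down to the base plate (top 12 mm above the bench)
- vee_left: the faces on the +y side (of vee_axis) of the two Vs together. The two steel V-blocks have 90 degree Vs, are 60 mm wide with tops 60 mm above the bench, and are fixed on a dark base plate 100 mm wide, from x = -72 to 150 mm. Origin under the V centre at bench level
- vee_right: the faces on the -y side (of vee_axis) of the two Vs together, as on the left. Coaxial with the Vs a grey telescope, 36 mm in diameter, is fixed on the same base plate from x = 85 mm on; its highest point (a clamp screw) is 90 mm above the bench
- rack_short_place_a (a point): free place of the fixed white rack for short barrels: where a lying barrel's centre belongs, 50 mm above the bench; x axis along the barrel. Two upright notched combs 8 mm thick at x = -29 and 29 mm (50 mm open between for fingers), tops 47 mm, base plate's top 8 mm above the bench; 90 degree notches. The neighbour place b is at y = 60 mm
- rack_short_place_b (a point): the rack's other place, taken by the other short barrel; same axes
- rack_long_place_a (a point): place of the fixed white rack for long barrels where the long barrel starts, 50 mm above the bench; x axis along it. Same make as the other rack, but its combs are at x = -47 and 47 mm (86 mm open between); its second place, at y = 60 mm, is empty. Either rack may stand on the robot's left, the other on its right
- barrel_checked: body of the finished short barrel, origin at its centre, x along it
- barrel_long: body of the long barrel, origin at its centre, x along it
- culture_jar: closed glass culture jar with a white cap, 68 mm in diameter, 96 mm tall, standing loose; origin at the centre of its underside
- petri_stack: stack of three petri dishes, 88 mm in diameter, 48 mm tall, loose; origin at the centre of its underside
- jar_lid: white screw lid lying open side up, 70 mm in diameter, 16 mm tall, loose; origin at the centre of its underside
- forceps: steel culture forceps lying flat, about 180 mm long, 18 mm wide, 8 mm thick; origin on the bench near their middle, x axis towards the tips
Things that resemble listed ones, but are neither listed nor needed, are in the scene too. What is shaped like the barrel_long but brown is not meant. What is shaped like the barrel_checked but green or red is not meant.

How it is judged:
On the way:
1. the finished short barrel lies in the free place of the short rack, let go (x of barrel_checked_mid in the frame of rack_short_place_a between -0.01 and 0.01 m and y of barrel_checked_mid in the frame of rack_short_place_a between -0.004 and 0.004 m and z of barrel_checked_mid in the frame of rack_short_place_a between -0.004 and 0.004 m and angle between the x axis of barrel_checked_mid and the x axis of rack_short_place_a, either way round below 0.06 rad and contact force between the fingers and barrel_checked below 0.1 N), for 0.2 s.
At the end, for the whole second after the job is handed in: Long barrel in both Vs within 12 mm lengthwise, 3 mm sideways and in height, 0.035 rad, bearing on the left and the right V faces with 2 to 25 N each, fingers on it over 3 N. Both short barrels in their places of the short rack (10 mm lengthwise, 4 mm sideways and in height, 0.06 rad), let go (all of step 1 and x of barrel_long_mid in the frame of vee_axis between -0.012 and 0.012 m and y of barrel_long_mid in the frame of vee_axis between -0.003 and 0.003 m and z of barrel_long_mid in the frame of vee_axis between -0.003 and 0.003 m and angle between the x axis of barrel_long_mid and the x axis of vee_axis, either way round below 0.035 rad and contact force between vee_left and barrel_long between 2 and 25 N and contact force between vee_right and barrel_long between 2 and 25 N and contact force between the fingers and barrel_long above 3 N and x of barrel_spare_mid in the frame of rack_short_place_b between -0.01 and 0.01 m and y of barrel_spare_mid in the frame of rack_short_place_b between -0.004 and 0.004 m and z of barrel_spare_mid in the frame of rack_short_place_b between -0.004 and 0.004 m and angle between the x axis of barrel_spare_mid and the x axis of rack_short_place_b, either way round below 0.06 rad); the arm keeps its last pose, push and grip.
It fails at once if the long barrel is rammed into the Vs (over 60 N on one side) (contact force between any of vee_left, vee_right and barrel_long above 60 N).
It fails at once if the other short barrel is disturbed (moved over 15 mm) (distance of barrel_spare_mid from where it was at the start of the episode above 0.015 m).
It fails at once if jar, dishes, lid or forceps are moved over 25 mm or the jar tipped (distance of any of culture_jar, petri_stack, jar_lid, forceps from where it was at the start of the episode above 0.025 m or angle between culture_jar's own z axis and vertical above 0.3 rad).
It also fails if it takes over 54 s, if anything falls off the work surface, if the arm or the gripper's body presses on something with over 40 N, if the wrist force passes 120 N, or if a joint passes its speed limit or range.

## Robot

A 7-joint arm with a two-finger parallel gripper is mounted at the origin on the work surface. World frame = base frame: x ahead of the robot, y to its left, z up, the work surface at z = 0. Lengths are in m, angles in rad, forces in N, time in s.
With the tool pointing down it reaches from about 0.4 to 0.85 m from the base axis. Payload 10.4 kg.
Tool frame: the origin (TCP) lies on the centre line of the jaws, within the pads' length; the fingertips stand r.tip_extent ahead of it and the grasp point (between the pads) lies 8 mm behind it (r.tip_extent is the distance from the TCP to the fingertips, in m); z points along the fingers, y is the direction in which the jaws open and shut (so a half turn about z gives the same grasp; the last joint's range is limited). The gripper opens to 87 mm and grips with 3 to 60 N. Pads are 19 mm wide; open, the fingers measure 117 mm over their backs; the gripper's body (75 mm by 190 mm) begins 51 mm behind the grasp point.
Start: joints at [-1.287, 0.332, -0.065, 1.46, 0.022, 1.35, -0.088], TCP at [0.189, 0.596, 0.234] pointing down, gripper open.
Joint ranges: [-2.6, 2.6], [-0.5, 2.12], [-1.47, 1.34], [0.16, 2.42], [-1.27, 4.41], [0.06, 2.06], [-2.6, 2.6]. Speed limits (rad/s): [2.22, 2.22, 2.79, 2.79, 3.14, 3.14, 3.14].

## Interface

Orientations are given as a unit quaternion [x, y, z, w].
In Python, from bench import r gives the robot as it stands.
- The arm moves only by the shell command python3 -m jog 'ROWS' [FORCE]. ROWS is JSON, a list of rows, each a list of 7 numbers: the shift along the tool's x, y, z in cm, then the turn, a rotation vector about the tool's x, y, z in rad, then the opening, from -1 (shut) to 1 (fully open). In form: [[tx, ty, tz, wx, wy, wz, jaw], ...]. A call has 1 to 20 rows; each row shifts and turns the commanded pose from where the row before left it, along the tool's axes as they then stand; what a row does not reach is not made up. A row lasts 1/8 s, in which the tool goes at most 62.5 mm and 10.7 degrees, less where a joint would pass 70% of its speed; a pose out of reach is approached as far as the arm can. A call with a gripper value outside its range is refused whole. The fingers move at their own pace and stop on an object; FORCE is the grip in N (left out, the last holds). Time passes only in rows, so rows that do not move let the fingers close. It gives the time, the measured TCP pose, the force and the opening at its end, in the units of the state.
- r.read_state(): the state, without advancing time (a new reading comes with each control period).
- r.camera(name): name is "side" or "top"; returns a dict with "frame" (420x560x3 uint8, red, green, blue), "fx", "fy", "cx", "cy" (pixels), "k1" (the pictures are not rectified: a ray, as slopes to the right and down, at radius r is drawn at 1 + k1 r^2 times it, then the intrinsics apply), "camera_from_world" (4x4, takes a point from world to camera coordinates). Camera axes: x right, y down, z forward; pixel columns grow to the right and rows downward; lengths in m; the calibration is good to about 2 mm. A picture is of the moment at which its call begins. There is no depth.
- r.close_job(): hands the job in, once; it reports no verdict.
Trained networks look in a picture, given as the dict that the camera call returned (one of the last four; its "shot" number tells which), for a name from the list of things; names that differ only in an ending like _2 or _b are one class to them, and where a whole thing is asked for, a point or a joint stands for the part that bears it (a point fixed in the world has none). Each returns a list of dicts, best first, with "score" (0 to 1); they miss things now and then, are a little off and sometimes report something else, mostly with a low value. They report only what shows in the picture. A call takes as long as a camera call. They do not tell look-alikes from the thing itself.
- r.search_frame(picture, thing): "rect" ([left, top, right, bottom] in pixels, round what is visible of it).
The state is a dict: "time": time; "joint_positions": joint angles; "joint_vel": joint speeds; "joint_torque": joint torques, N m; "ee_pos": TCP position; "eef_rot": TCP orientation; "ft_force": force on the tool from outside, world axes, zero at the start; "torque": the same for the moment, N m; "width": finger opening in m.
Only numpy, scipy, OpenCV 4.12 (cv2) and the standard library are available. Lean on these libraries where they do the work, as an engineer would, in place of code of your own. Each camera call takes 0.05 s, during which the arm holds its last target.

## Working session

There is one attempt and no reset: what is moved stays moved. The work goes in short steps, Python scripts to look and compute and a shell command to move; the robot and the scene stay as the last step left them, time stands still between calls to the robot, and variables do not carry over. Pictures are saved under pics/ and viewed, and the job is handed in when it is done.

```bash
ls; mkdir -p pics; python3 - <<'E'
from bench import r
import cv2,json
print(r.read_state(), r.tip_extent)
for n in("side","top"):
    p=r.camera(n); cv2.imwrite(f"pics/{n}0.png",p["frame"][:,:,::-1])
    print(n,{k:(v if k!='frame' else 0) for k,v in p.items()})
    for t in ["barrel_checked","barrel_long","culture_jar","petri_stack","jar_lid","forceps","vee_left","rack_short_place_a","barrel_spare_mid"]:
        try: print(t,[( [round(x) for x in d["rect"]],round(d["score"],2)) for d in r.search_frame(p,t)][:5])
        except Exception as e: print(t,e)
E
```

```text
pics
{'time': 0.0, 'joint_positions': array([-1.28658767,  0.3328865 , -0.06471147,  1.46093522,  0.0216144 ,
        1.34991517, -0.08848918]), 'joint_vel': array([-1.49729762e-03,  5.97397235e-04, -8.29520897e-05,  1.06333135e-03,
        7.23575426e-04, -5.91748723e-04,  1.50854037e-03]), 'joint_torque': array([ 1.98344997e-04, -6.23260117e+01,  2.44667509e-02, -3.89874566e+01,
       -6.15057489e-02,  4.01672674e-02,  1.16082538e-04]), 'ee_pos': array([0.18865117, 0.59545497, 0.23274775]), 'eef_rot': array([ 1.52780749e-01,  9.88259844e-01, -7.20439919e-04, -7.20826946e-05]), 'ft_force': array([0.21437469, 0.44348615, 0.5430029 ]), 'torque': array([-0.01547689,  0.01648963, -0.02626209]), 'width': 0.08695067335672749} 0.011
side {'frame': 0, 'fx': 413.7484662029677, 'fy': 413.7484662029677, 'cx': 275.33510147710115, 'cy': 216.96929209643272, 'k1': -0.010910687379732982, 'camera_from_world': array([[ 0.791216  , -0.61125402, -0.01859453, -0.49862688],
       [-0.40810808, -0.50512766, -0.76045634,  0.248115  ],
       [ 0.45543939,  0.6092738 , -0.64912279,  0.94732176],
       [ 
[... 908 characters left out ...]
  4.95234852e-04, -9.96925994e-01,
         1.11662633e+00],
       [ 0.00000000e+00,  0.00000000e+00,  0.00000000e+00,
         1.00000000e+00]]), 'shot': 2}
barrel_checked [([305, 126, 334, 140], 0.78), ([251, 191, 278, 208], 0.77), ([180, 254, 208, 279], 0.63)]
barrel_long [([334, 244, 376, 271], 0.83), ([354, 177, 384, 218], 0.61), ([402, 243, 436, 278], 0.6)]
culture_jar [([308, 156, 334, 186], 0.56)]
petri_stack [([116, 151, 152, 185], 0.65)]
jar_lid [([246, 147, 269, 170], 0.68)]
forceps []
vee_left [([241, 194, 284, 213], 0.45)]
rack_short_place_a [([109, 227, 146, 279], 0.84), ([116, 151, 153, 184], 0.51)]
barrel_spare_mid [([104, 257, 144, 274], 0.62), ([109, 229, 145, 277], 0.45)]
```

```bash
python3 - <<'E'
import cv2
for n in("side","top"):
    i=cv2.imread(f"pics/{n}0.png"); cv2.imwrite(f"pics/{n}0b.png",cv2.resize(i,(784,588),interpolation=cv2.INTER_CUBIC))
i=cv2.imread("pics/top0.png")[110:310,90:360]; cv2.imwrite("pics/top0c.png",cv2.resize(i,None,fx=2.9,fy=2.9,interpolation=cv2.INTER_CUBIC))
i=cv2.imread("pics/top0.png")[110:310,300:560]; cv2.imwrite("pics/top0d.png",cv2.resize(i,None,fx=2.9,fy=2.9,interpolation=cv2.INTER_CUBIC))
E
```

```text
(no output)
```

View pics/side0b.png

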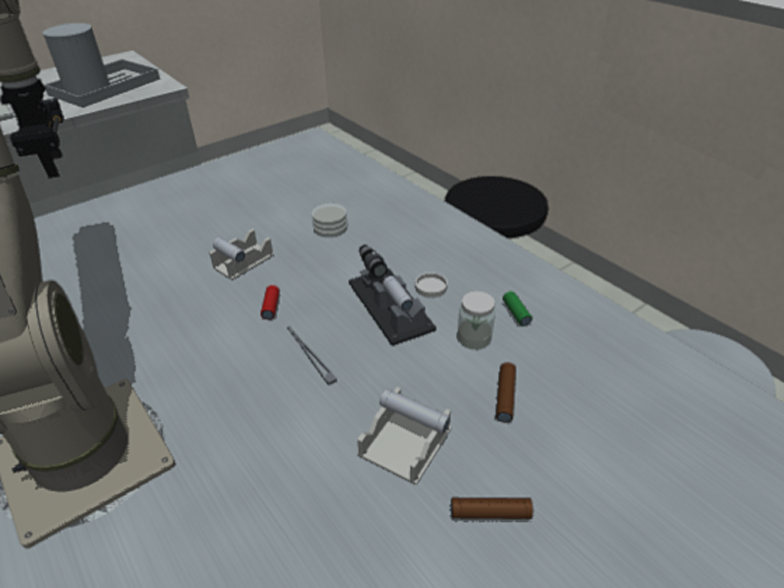

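View pics/top0c.png

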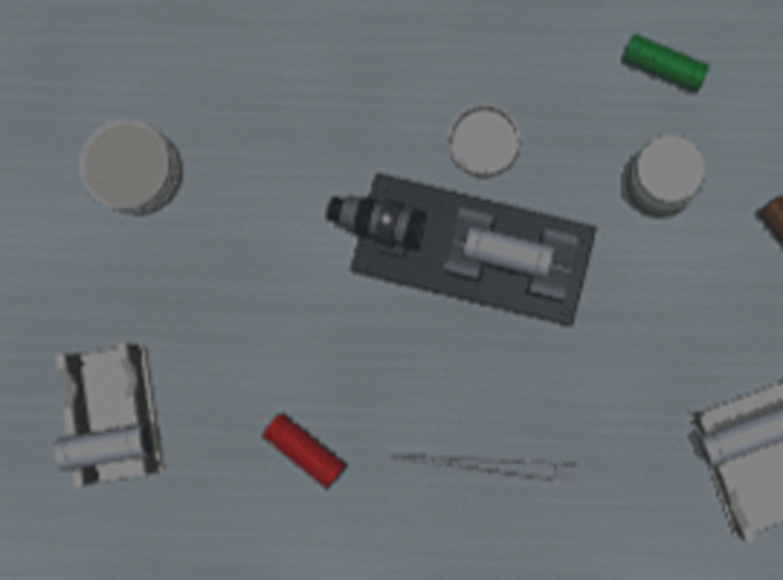

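View pics/top0d.png

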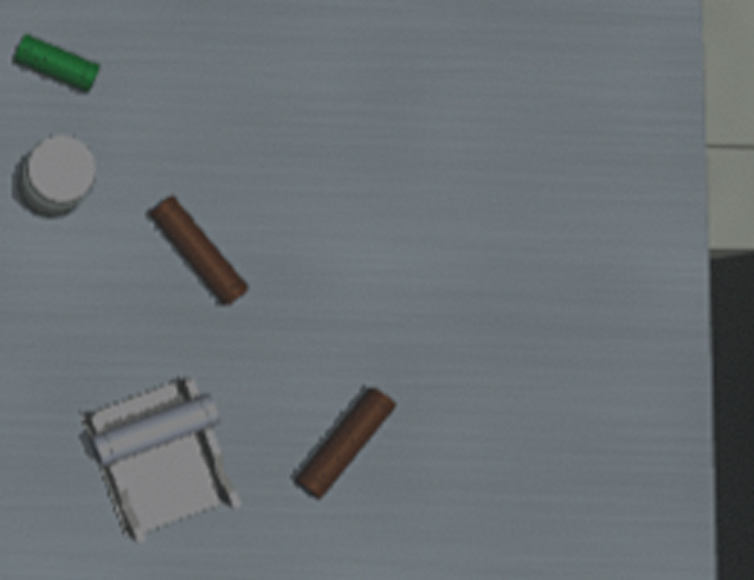

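View pics/top0b.png

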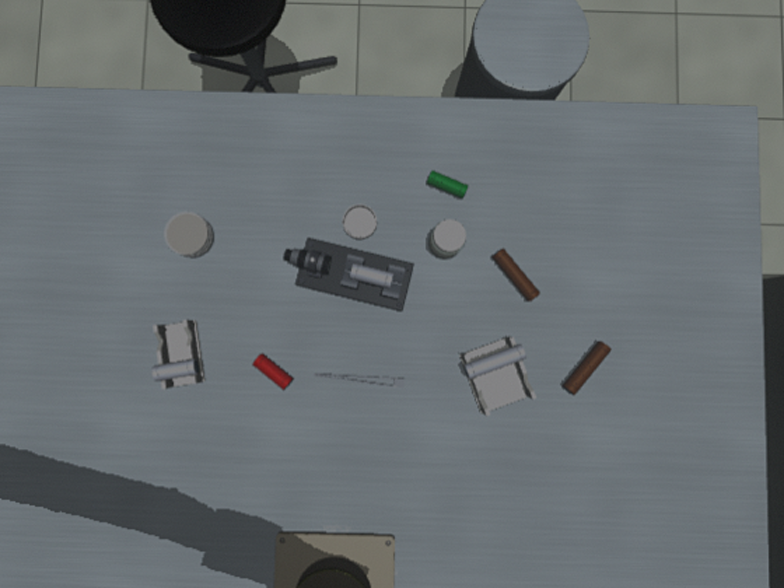

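```bash
cat > h.py <<'E'
import numpy as np, cv2, pickle
from bench import r
def shoot(n,tag):
    p=r.camera(n); cv2.imwrite(f"pics/{n}{tag}.png",p["frame"][:,:,::-1]); return p
def proj(p,X):
    X=np.atleast_2d(np.asarray(X,float)); T=p["camera_from_world"]
    c=X@T[:3,:3].T+T[:3,3]; s=c[:,:2]/c[:,2:]
    f=1+p["k1"]*(s**2).sum(1,keepdims=True); s=s*f
    return s*[p["fx"],p["fy"]]+[p["cx"],p["cy"]]
def unproj(p,uv,z):
    uv=np.atleast_2d(np.asarray(uv,float)); d=(uv-[p["cx"],p["cy"]])/[p["fx"],p["fy"]]
    s=d.copy()
    for _ in range(5): s=d/(1+p["k1"]*(s**2).sum(1,keepdims=True))
    T=p["camera_from_world"]; R=T[:3,:3]; o=-R.T@T[:3,3]
    D=np.c_[s,np.ones(len(s))]@R
    return o+D*((z-o[2])/D[:,2])[:,None]
def crop(p,cu,cv,h,name,sc,lines=()):
    u0,v0=int(cu-h*4/3),int(cv-h); 
    i=p["frame"][max(v0,0):v0+2*h,max(u0,0):int(u0+h*8/3)][:,:,::-1]
    i=cv2.resize(i,None,fx=sc,fy=sc,interpolation=cv2.INTER_NEAREST if sc>6 else cv2.INTER_CUBIC).copy()
    for L,col in lines:
        q=((np.asarray(L)-[max(u0,0),max(v0,0)]+.5)*sc).astype(int); cv2.polylines(i,[q.reshape(-1,1,2)],False,col,1)
    for g in range(0,i.shape[1],10*sc): cv2.putText(i,str(max(u0,0)+g//sc),(g,10),0,.35,(0,255,255),1); cv2.line(i,(g,12),(g,16),(0,255,255),1)
    for g in range(0,i.shape[0],10*sc): cv2.putText(i,str(max(v0,0)+g//sc),(0,g+4),0,.35,(0,255,255),1)
    cv2.imwrite(f"pics/{name}.png",i)
E
python3 - <<'E'
from h import *
P={n:shoot(n,"1") for n in("side","top")}
pickle.dump(P,open("P1.pkl","wb"))
t,s=P["top"],P["side"]
crop(t,252,195,30,"c_v",9); crop(t,127,253,30,"c_rs",9); crop(t,354,266,30,"c_rl",9)
E
```

```text
(no output)
```

View pics/c_v.png

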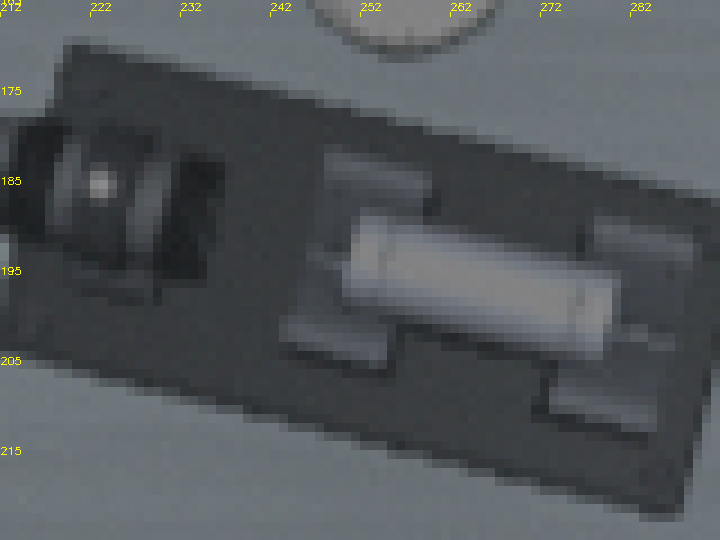

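View pics/c_rs.png

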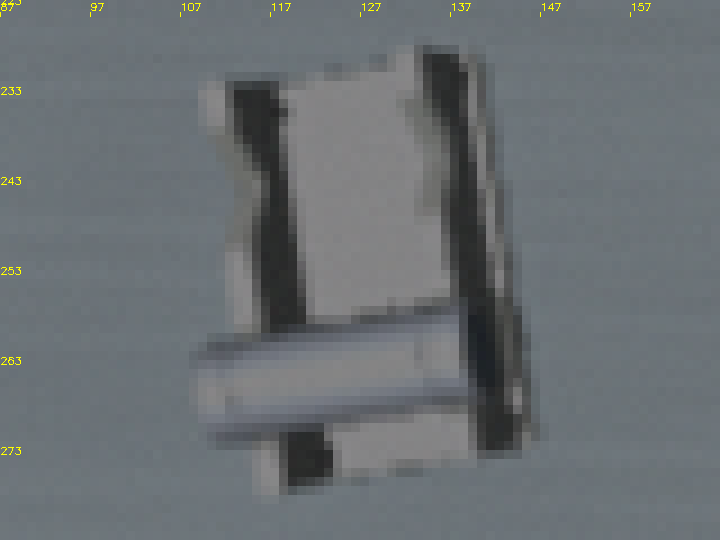

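View pics/c_rl.png

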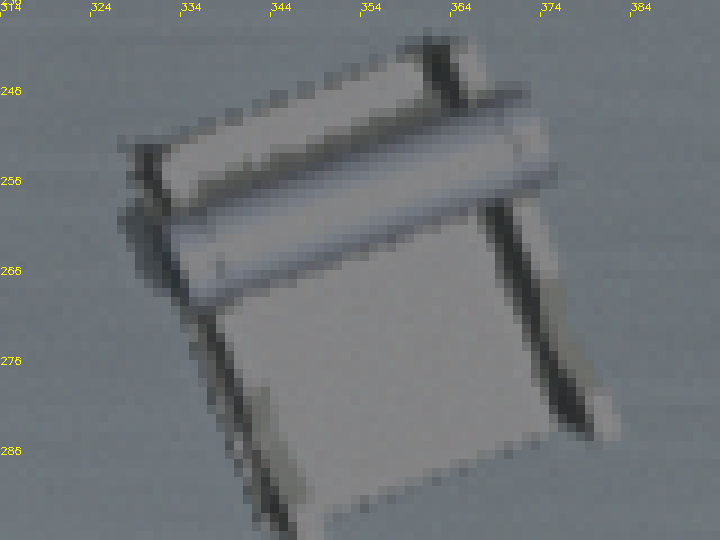

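```bash
cat >> h.py <<'E'
def cyl(p,c,yaw,L,R=.015):
    a=np.linspace(0,2*np.pi,40); d=np.array([np.cos(yaw),np.sin(yaw),0]); n=np.array([-d[1],d[0],0]);z=np.array([0,0,1])
    out=[np.asarray(c)+s*L/2*d+R*(np.cos(a)[:,None]*n+np.sin(a)[:,None]*z) for s in(-1,1)]
    return [proj(p,o) for o in out]
def hull(p,c,yaw,L,R=.015):
    q=np.vstack(cyl(p,c,yaw,L,R)).astype(np.float32); h=cv2.convexHull(q)[:,0]; return np.vstack([h,h[:1]])
def box(p,c,yaw,x0,x1,y0,y1,z):
    d=np.array([np.cos(yaw),np.sin(yaw)]); n=np.array([-d[1],d[0]])
    return proj(p,[[*(np.asarray(c[:2])+x*d+y*n),z] for x,y in((x0,y0),(x1,y0),(x1,y1),(x0,y1),(x0,y0))])
E
python3 - <<'E'
from h import *
P=pickle.load(open("P1.pkl","rb")); t=P["top"]
def est(corn,u0,v0,z,name):
    q=np.array(corn)/9+[u0-.5,v0-.5]; W=unproj(t,q,z)[:,:2]
    A=W[:2].mean(0);B=W[2:].mean(0); d=A-B; print(name,W.mean(0).round(4),"yaw",round(np.arctan2(d[1],d[0]),4),"len",np.linalg.norm(d).round(4),"wid",np.linalg.norm(W[0]-W[1]).round(4))
est([(360,213),(342,297),(603,358),(620,272)],212,165,.062,"chk")
est([(193,357),(212,440),(470,395),(455,312)],87,223,.05,"spare")
est([(527,97),(553,180),(195,310),(165,228)],314,236,.05,"long")
print(unproj(t,np.array([[70,42],[680,520]])/9+[211.5,164.5],.012))
E
```

```text
chk [ 0.6153 -0.0548] yaw 1.3694 len 0.0797 wid 0.0257
spare [0.4235 0.319 ] yaw 1.768 len 0.0782 wid 0.0253
long [ 0.4559 -0.2964] yaw -1.2014 len 0.1145 wid 0.0257
[[ 0.69371662  0.07718896  0.012     ]
 [ 0.54903381 -0.11722345  0.012     ]]
```

```bash
cat > ov.py <<'E'
from h import *
G=(0,255,0);Rr=(0,0,255);Y=(255,255,0)
def rack(p,c,yaw,xc,a):
    # combs tops (y range guess -? .. ) 
    L=[]
    for s in(-1,1):
        L.append((box(p,c,yaw,s*xc-.004,s*xc+.004,-.03,.09,.047),Rr))
    return L
E
cat > o1.py <<'E'
from ov import *
P=pickle.load(open("P1.pkl","rb"))
V=([.6153,-.0548,.062],1.369); S=([.4235,.319,.05],1.768); L=([.4559,-.2964,.05],-1.2014+np.pi)
def off(c,yaw,y): return [c[0]-np.sin(yaw)*y,c[1]+np.cos(yaw)*y,.05]
# short rack: b at y=60 of a -> a = b - 60*ny ; x axis yaw=1.768 => ny=(-sin,cos)
A=off(*S,-.06)
for n,cs in(("top",[(252,195),(127,253),(354,266)]),("side",[(280,210),(172,180),(292,305)])):
    p=P[n]
    lines=[(hull(p,*V,.08),G),(box(p,V[0],V[1],-.072,.15,-.05,.05,.012),Rr),(hull(p,*S,.08),G),(hull(p,*L,.116),G)]
    for s in(-1,1): lines.append((box(p,V[0],V[1],s*.041-.016,s*.041+.016,-.03,.03,.06),Y))
    lines+=rack(p,A,S[1],.029,0)+rack(p,L[0],L[1],.047,0)
    for k,(u,v) in enumerate(cs): crop(p,u,v,30,f"o_{n}{k}",9,lines)
E
python3 o1.py
```

```text
(no output)
```

View pics/o_top0.png

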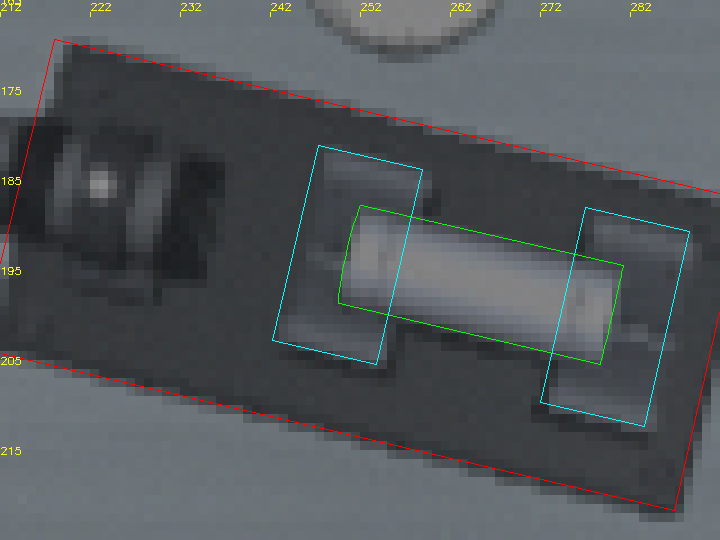

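View pics/o_top1.png

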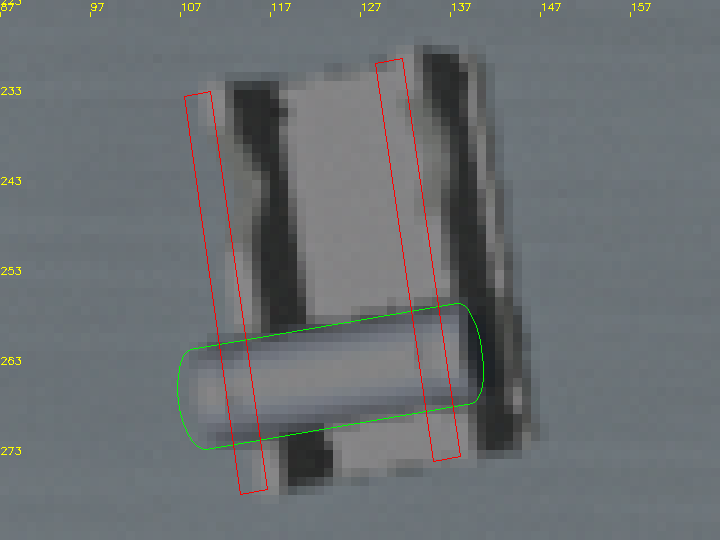

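View pics/o_top2.png

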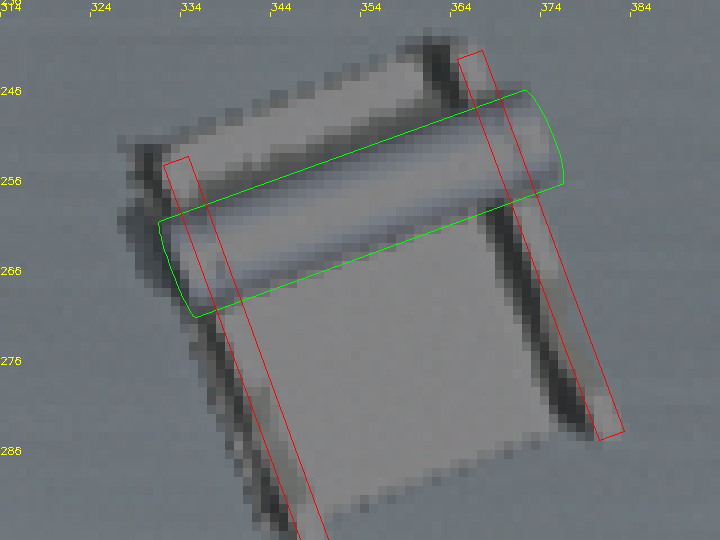

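View pics/o_side0.png

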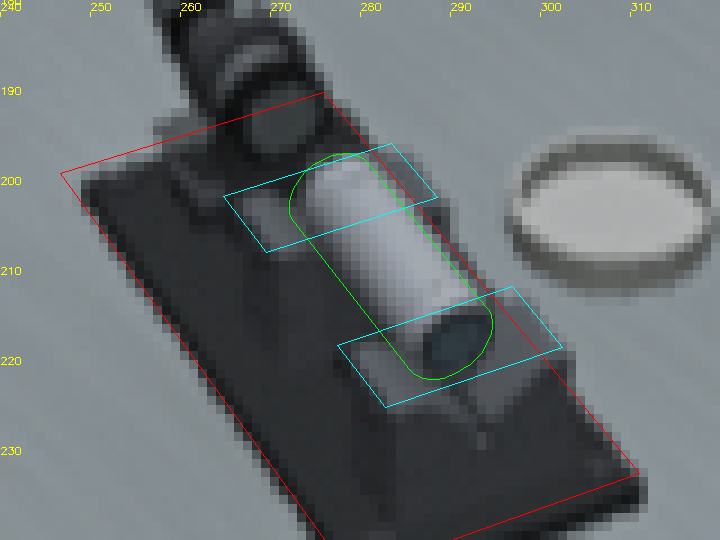

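View pics/o_side1.png

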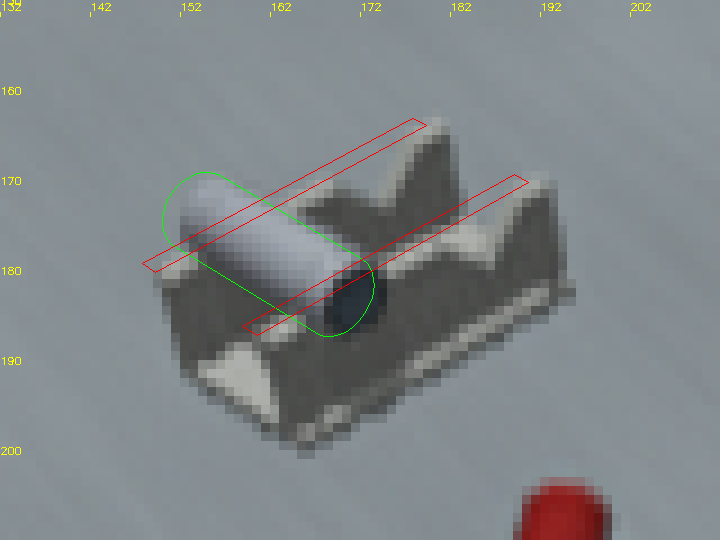

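View pics/o_side2.png

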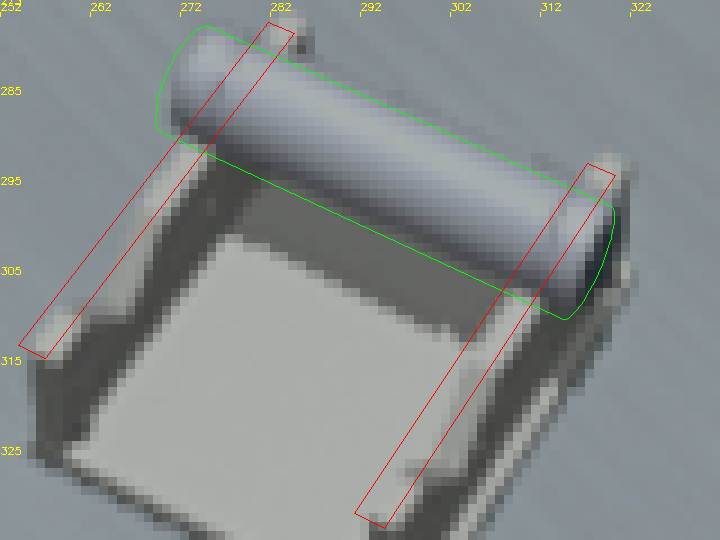

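```bash
cat > o2.py <<'E'
from ov import *
P=pickle.load(open("P1.pkl","rb"))
def prof(p,c,yaw,xs,ye):
    d=np.array([np.cos(yaw),np.sin(yaw),0]); n=np.array([-d[1],d[0],0]); z=np.array([0,0,1])
    pts=[(-ye,.047),(-.0182,.047),(0,.0288),(.0182,.047),(.06-.0182,.047),(.06,.0288),(.0782,.047),(.06+ye,.047)]
    o=np.array([c[0],c[1],0])
    return [(proj(p,[o+x*d+y*n+h*z for y,h in pts]),Rr) for x in xs]
def run(V,S,L,A,B,tag,views=(0,1,2)):
  for n,cs in(("top",[(252,195),(127,253),(354,266)]),("side",[(280,210),(172,180),(292,305)])):
    p=P[n]
    lines=[(hull(p,[*V[0],.062],V[2] if 0 else V[1],.08),G)] if 0 else []
    lines+=[(box(p,V[0],V[1],-.072,.15,-.05,.05,.012),Rr),(hull(p,*S,.08),G),(hull(p,*L,.116),G)]
    for s in(-1,1): lines.append((box(p,V[0],V[1],s*.041-.016,s*.041+.016,-.03,.03,.06),Y))
    xs=lambda c:(-c-.004,-c+.004,c-.004,c+.004)
    lines+=prof(p,*A,xs(.029),.032)+prof(p,*B,xs(.047),.032)
    for k in views: u,v=cs[k]; crop(p,u,v,30,f"o{tag}_{n}{k}",9,lines)
E
python3 - <<'E'
from o2 import *
V=([.6143,-.0575,.062],1.369)
S=([.4245,.317,.05],1.768); L=([.4559,-.2974,.05],-1.2014+np.pi)
A=(np.array([.4245,.317])+.06*np.array([np.sin(1.768),-np.cos(1.768)])+[0.001,-.0015],1.768)
B=([.4559,-.298],np.pi-1.2014)
print(A)
run(V,S,L,A,B,"2")
E
```

```text
(array([0.4843371 , 0.32725568]), 1.768)
```

View pics/o2_top0.png

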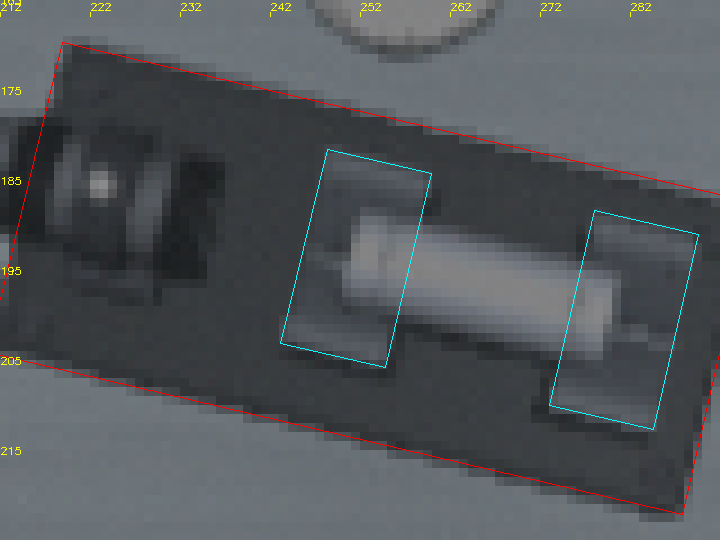

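View pics/o2_top1.png

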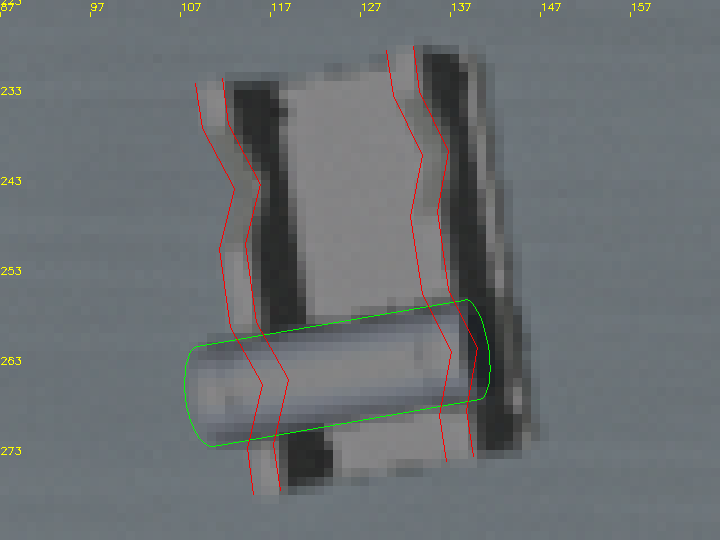

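View pics/o2_top2.png

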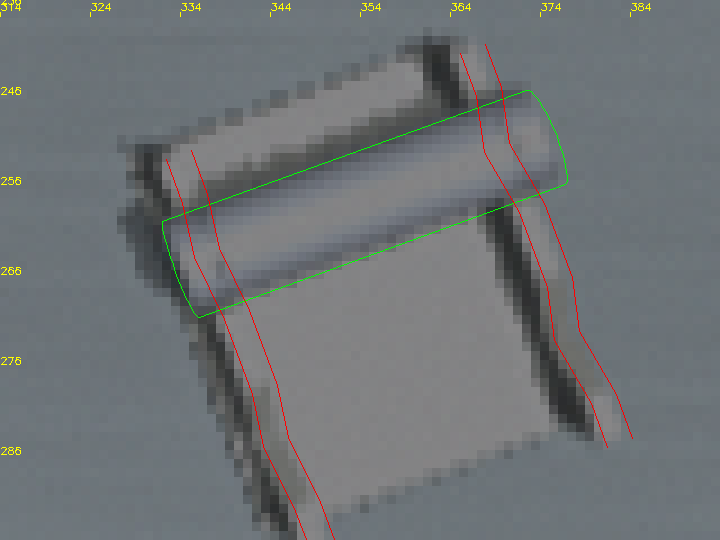

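View pics/o2_side0.png

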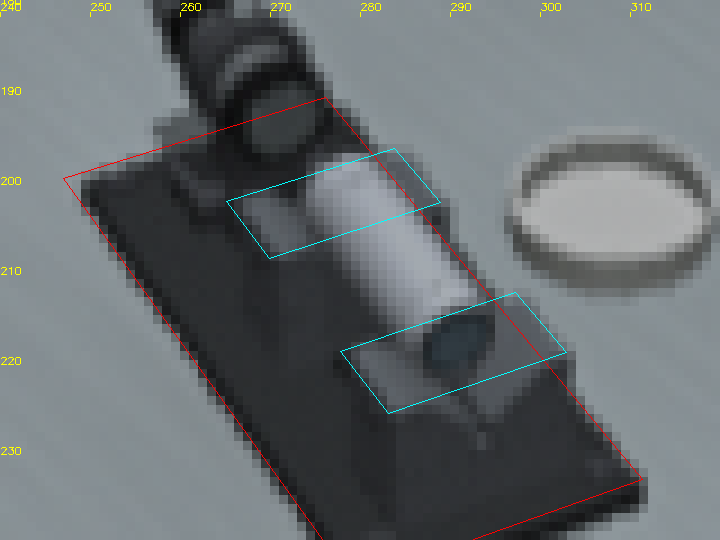

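View pics/o2_side1.png

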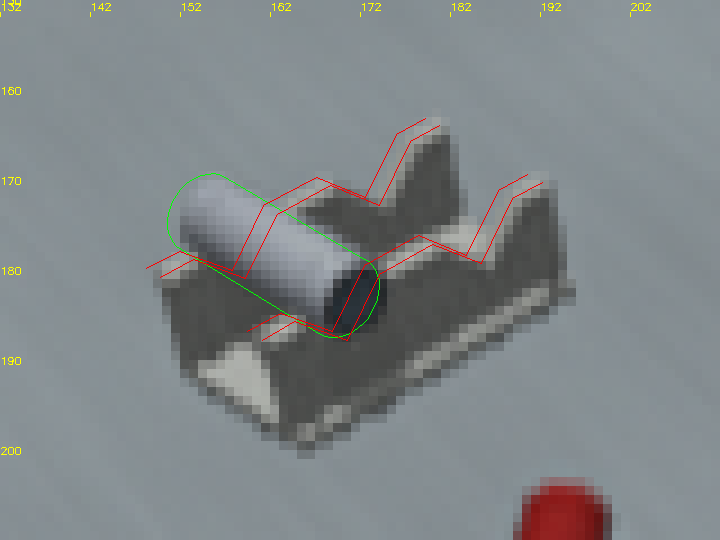

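View pics/o2_side2.png

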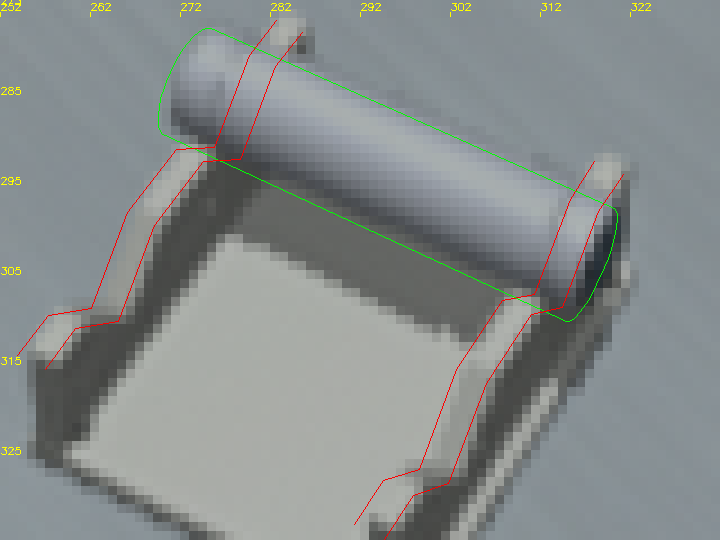

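```bash
cat > go.py <<'E'
import sys,numpy as np
from scipy.spatial.transform import Rotation as Ro
from bench import r
def go(x,y,z,yaw):
    s=r.read_state(); R=Ro.from_quat(s["eef_rot"]).as_matrix(); d=np.array([x,y,z])-s["ee_pos"]
    X=np.array([np.cos(yaw),np.sin(yaw),0]); Z=np.array([0,0,-1.]); T=np.c_[X,np.cross(Z,X),Z]
    w=Ro.from_matrix(R.T@T).as_rotvec()
    print("pos",s["ee_pos"].round(4),"yaw",round(np.arctan2(R[1,0],R[0,0]),4),"t",round(s["time"],2),"F",s["ft_force"].round(2),"w",round(s["width"],4))
    print("shift cm (now axes)",(R.T@d*100).round(2),"rotvec",w.round(3)," shift after turn",(T.T@d*100).round(2))
if __name__=="__main__": go(*map(float,sys.argv[1:5]))
E
python3 go.py .615 -.0555 .15 1.369
```

```text
pos [0.1887 0.5958 0.2336] yaw 2.8348 t 1.1 F [ 0.26 -0.56 -0.36] w 0.087
shift cm (now axes) [-60.31 -49.22   8.35] rotvec [ 0.    -0.     1.466]  shift after turn [-55.27  54.82   8.36]
```

```bash
python3 -m jog '[[-2,-1.6,0,0,0,0,0.4],[-4,-3.3,0,0,0,0,0.4],[-4.3,-3.5,0.2,0,0,0,0.4],[-4.3,-3.5,0.5,0,0,0,0.4],[-4.3,-3.5,0.5,0,0,0,0.4],[-4.3,-3.5,0.5,0,0,0,0.4],[-4.3,-3.5,0.5,0,0,0,0.4],[-4.3,-3.5,0.5,0,0,0,0.4],[-4.3,-3.5,0.5,0,0,0,0.4],[-4.3,-3.5,0.5,0,0,0,0.4],[-4.3,-3.5,0.5,0,0,0,0.4],[-4.3,-3.5,0.5,0,0,0,0.4],[-4.3,-3.5,0.5,0,0,0,0.4],[-4.3,-3.5,0.5,0,0,0,0.4],[-2.7,-2.3,0.5,0,0,0,0.4],[0,0,0,0,0,0.12,0.4],[0,0,0,0,0,0.16,0.4],[0,0,0,0,0,0.16,0.4],[0,0,0,0,0,0.16,0.4],[0,0,0,0,0,0.16,0.4]]' 20; python3 go.py .615 -.0555 .15 1.369
```

```text
time: 3.6
ee_pos: [0.6151, -0.0552, 0.1716]
eef_rot: [0.511, 0.86, 0.0, 0.0]
ft_force: [-0.5, -0.3, -0.4]
width: 0.0611
pos [ 0.6151 -0.0552  0.1716] yaw 2.0697 t 3.6 F [-0.52 -0.35 -0.37] w 0.0611
shift cm (now axes) [-0.03 -0.02  2.16] rotvec [ 0.    -0.     0.701]  shift after turn [-0.03  0.    2.16]
```

```bash
python3 -m jog '[[0,0,0.4,0,0,0.14,0.4],[0,0,0.4,0,0,0.14,0.4],[0,0,0.4,0,0,0.14,0.4],[0,0,0.4,0,0,0.14,0.4],[0,0,0.5,0,0,0.14,0.4],[0,0,0,0,0,0,0.4]]'; python3 go.py .615 -.0555 .054 1.369
python3 - <<'E'
from h import *
p=shoot("side","3"); t=shoot("top","3"); pickle.dump({"side":p,"top":t},open("P3.pkl","wb"))
crop(p,280,200,30,"s3",9);crop(t,258,195,30,"t3",9)
E
```

```text
time: 4.35
ee_pos: [0.6148, -0.055, 0.1502]
eef_rot: [0.773, 0.635, -0.0, -0.0]
ft_force: [-0.4, -0.3, -0.9]
width: 0.0613
pos [ 0.6148 -0.055   0.1502] yaw 1.376 t 4.35 F [-0.43 -0.26 -0.86] w 0.0613
shift cm (now axes) [-0.04  0.03  9.62] rotvec [-0.001  0.     0.007]  shift after turn [-0.04  0.03  9.62]
```

View pics/s3.png

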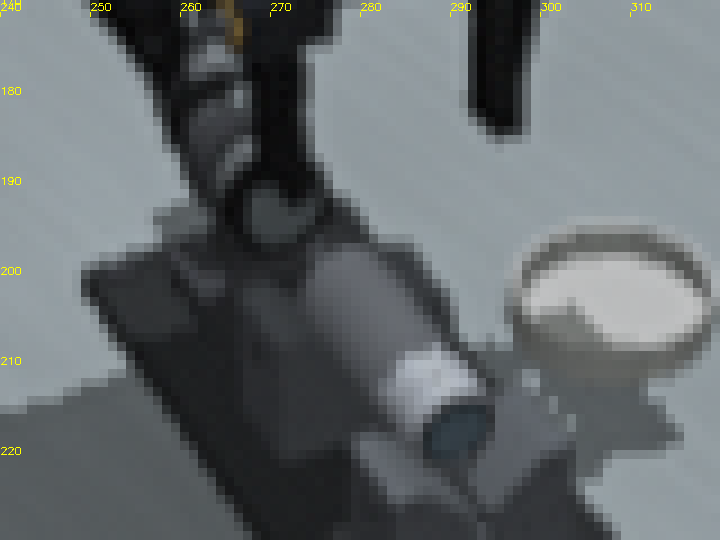

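View pics/t3.png

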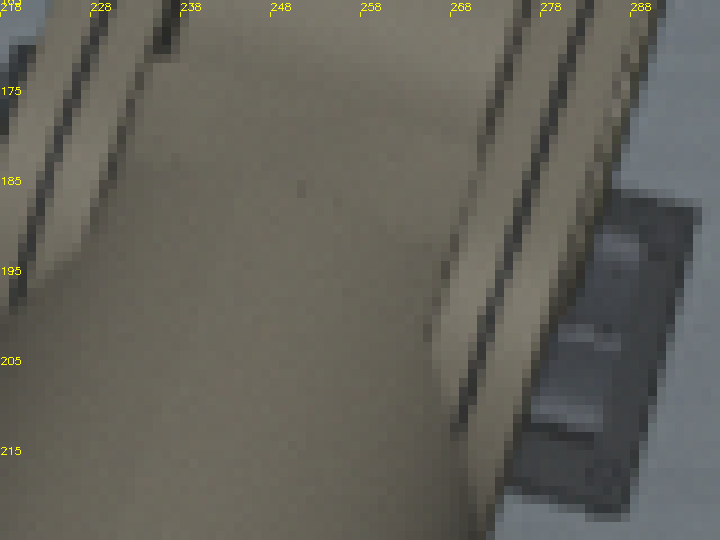

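```bash
python3 - <<'E'
from h import *
P=pickle.load(open("P3.pkl","rb")); p=P["side"]
c=np.array([.6148,-.055,.1392]); x=np.array([np.cos(1.376),np.sin(1.376),0]); y=np.array([x[1],-x[0],0])
for s in(1,-1):
    for a in(.0306,.0456):
        print(s,a,proj(p,[c+s*a*y+b*x for b in(-.0095,.0095)]).round(1).tolist())
E
```

```text
1 0.0306 [[294.2, 185.3], [290.8, 181.7]]
1 0.0456 [[299.1, 183.8], [295.7, 180.2]]
-1 0.0306 [[273.7, 191.8], [270.5, 188.0]]
-1 0.0456 [[268.6, 193.4], [265.4, 189.6]]
```

```bash
python3 -m jog '[[0,0,2,0,0,0.005,0.4],[0,0,2,0,0,0,0.4],[0,0,2,0,0,0,0.4],[0,0,1.5,0,0,0,0.4],[0,0,1.2,0,0,0,0.4],[0,0,0.9,0,0,0,0.4],[0,0,0,0,0,0,0.4]]'; python3 go.py .615 -.0555 .054 1.369
python3 - <<'E'
from h import *
p=shoot("side","4")
crop(p,285,205,30,"s4",9)
E
```

```text
time: 5.32
ee_pos: [0.6148, -0.0553, 0.054]
eef_rot: [0.774, 0.633, -0.0, -0.0]
ft_force: [0.7, 0.5, -0.2]
width: 0.0608
pos [ 0.6148 -0.0553  0.054 ] yaw 1.3698 t 5.33 F [ 0.71  0.49 -0.25] w 0.0608
shift cm (now axes) [-0.02  0.02  0.  ] rotvec [-0.001  0.     0.001]  shift after turn [-0.02  0.02  0.  ]
```

View pics/s4.png

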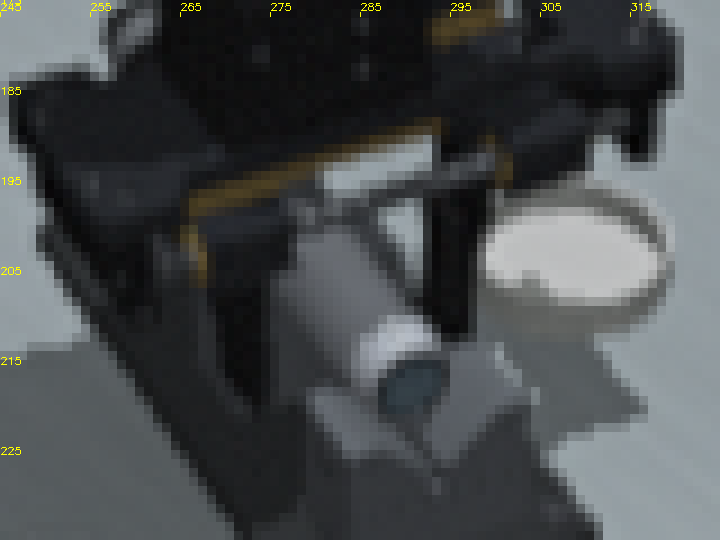

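```bash
python3 -m jog '[[0,0,0,0,0,0,-0.2],[0,0,0,0,0,0,-0.25]]' 15; python3 -m jog '[[0,0,0,0,0,0,-0.3],[0,0,0,0,0,0,-0.4]]';python3 -m jog '[[0,0,0,0,0,0,-0.6],[0,0,0,0,0,0,-0.6]]'; python3 go.py .615 -.0555 .054 1.369
```

```text
time: 5.62
ee_pos: [0.6153, -0.0553, 0.055]
eef_rot: [0.774, 0.633, 0.0, 0.0]
ft_force: [-0.1, 0.4, -0.3]
width: 0.0477
time: 5.88
ee_pos: [0.6155, -0.0553, 0.0548]
eef_rot: [0.774, 0.633, 0.0, 0.0]
ft_force: [6.0, -1.3, 1.4]
width: 0.03
time: 6.12
ee_pos: [0.6158, -0.0554, 0.055]
eef_rot: [0.774, 0.633, 0.001, 0.001]
ft_force: [4.1, -1.4, 1.8]
width: 0.0295
pos [ 0.6158 -0.0554  0.055 ] yaw 1.3698 t 6.12 F [ 4.1  -1.44  1.76] w 0.0295
shift cm (now axes) [-0.03 -0.07  0.1 ] rotvec [ 0.002 -0.     0.001]  shift after turn [-0.03 -0.07  0.1 ]
```

```bash
python3 -m jog '[[0,0.08,0,0,0,0,-0.7],[0,0,0,0,0,0,-0.7]]'; python3 -m jog '[[0,0,-0.5,0,0,0,-0.7],[0,0,-1,0,0,0,-0.7],[0,0,-2,0,0,0,-0.7],[0,0,-3,0,0,0,-0.7],[0,0,-3,0,0,0,-0.7],[0,0,0,0,0,0,-0.7]]' 20;  python3 go.py .4845 .3255 .15 1.768
python3 - <<'E'
from h import *
p=shoot("side","5")
crop(p,285,190,30,"s5",9)
E
```

```text
time: 6.38
ee_pos: [0.6159, -0.0554, 0.0548]
eef_rot: [0.774, 0.633, 0.0, -0.0]
ft_force: [1.7, 0.0, 5.6]
width: 0.0296
time: 7.12
ee_pos: [0.6172, -0.0559, 0.1531]
eef_rot: [0.775, 0.632, 0.002, 0.001]
ft_force: [-0.0, -0.4, -1.0]
width: 0.0291
pos [ 0.6172 -0.0559  0.1531] yaw 1.3695 t 7.12 F [-0.04 -0.35 -1.04] w 0.0291
shift cm (now axes) [ 34.71 -20.63   0.26] rotvec [ 0.005 -0.001 -0.398]  shift after turn [40.   -5.54  0.31]
```

View pics/s5.png

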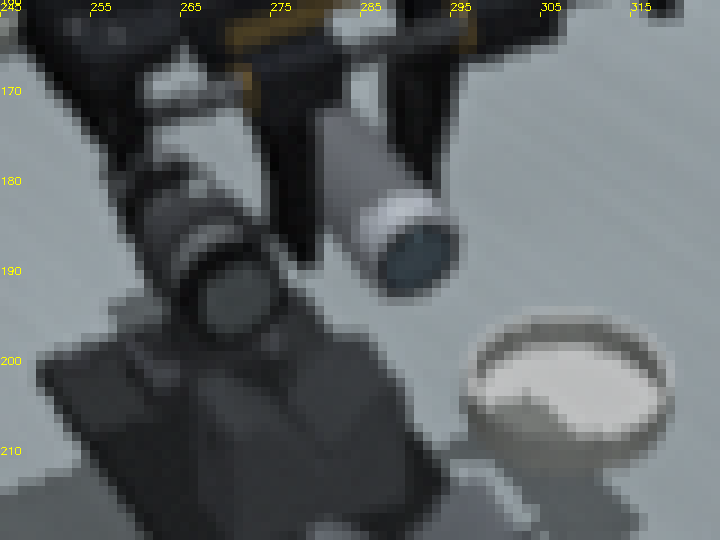

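```bash
python3 -m jog '[[2,-1.2,0,0,0,0,-0.7],[3.5,-2,0,0,0,0,-0.7],[4,-2.4,0,0,0,0,-0.7],[4,-2.4,0,0,0,0,-0.7],[4,-2.4,0,0,0,0,-0.7],[4,-2.4,0,0,0,0,-0.7],[4,-2.4,0,0,0,0,-0.7],[4,-2.4,0,0,0,0,-0.7],[3,-1.8,0,0,0,0,-0.7],[2,-1.2,0,0,0,0,-0.7],[0,0,0,0,0,-0.1,-0.7],[0,0,0,0,0,-0.1,-0.7],[0,0,0,0,0,-0.1,-0.7],[0,0,0,0.005,0,-0.1,-0.7],[0,0,0,0,0,0,-0.7]]';  python3 go.py .4855 .3255 .08 1.768
```

```text
time: 9.05
ee_pos: [0.483, 0.3229, 0.1493]
eef_rot: [0.634, 0.773, -0.002, -0.002]
ft_force: [0.5, -0.1, -0.6]
width: 0.0296
pos [0.483  0.3229 0.1493] yaw 1.768 t 9.05 F [ 0.54 -0.05 -0.56] w 0.0296
shift cm (now axes) [0.21 0.33 6.93] rotvec [-0.005  0.     0.   ]  shift after turn [0.21 0.29 6.93]
```

```bash
python3 -m jog '[[0.2,0.3,1,-0.005,0,0,-0.7],[0,0,2,0,0,0,-0.7],[0,0,2,0,0,0,-0.7],[0,0,2,0,0,0,-0.7],[0,0,1.4,0,0,0,-0.7],[0,0,0,0,0,0,-0.7]]';  python3 go.py .4855 .3255 .042 1.768
python3 - <<'E'
from o2 import *
p=shoot("side","6");t=shoot("top","6")
A=([.4855,.3255],1.768); s=r.read_state()["ee_pos"]
for n,q,c in(("s",p,(180,175)),("t",t,(127,245))):
    L=prof(q,*A,(-.033,-.025,.025,.033),.032)+[(hull(q,[s[0],s[1],s[2]+.008],1.768,.08),G)]
    crop(q,*c,30,n+"6",9,L)
E
```

```text
time: 9.8
ee_pos: [0.4848, 0.3258, 0.0643]
eef_rot: [0.634, 0.774, -0.001, -0.0]
ft_force: [0.4, -0.7, -0.6]
width: 0.0296
pos [0.4848 0.3258 0.0643] yaw 1.7694 t 9.8 F [ 0.37 -0.73 -0.64] w 0.0296
shift cm (now axes) [-0.05  0.07  2.23] rotvec [-0.002  0.001  0.001]  shift after turn [-0.05  0.06  2.23]
```

View pics/s6.png

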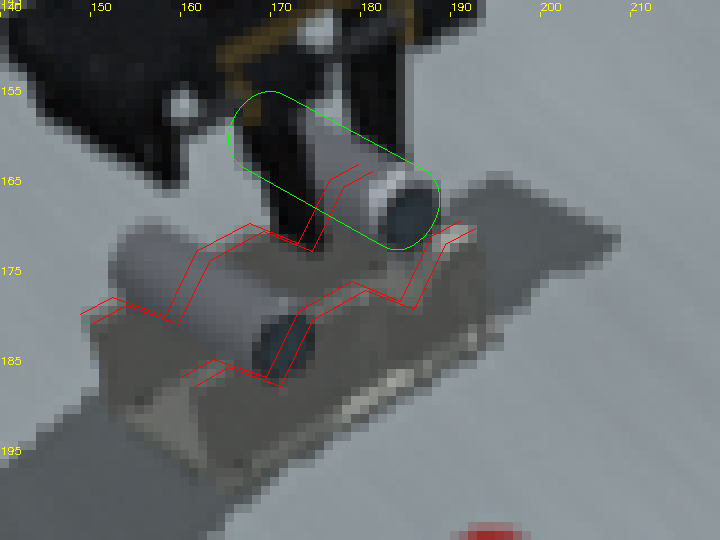

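View pics/t6.png

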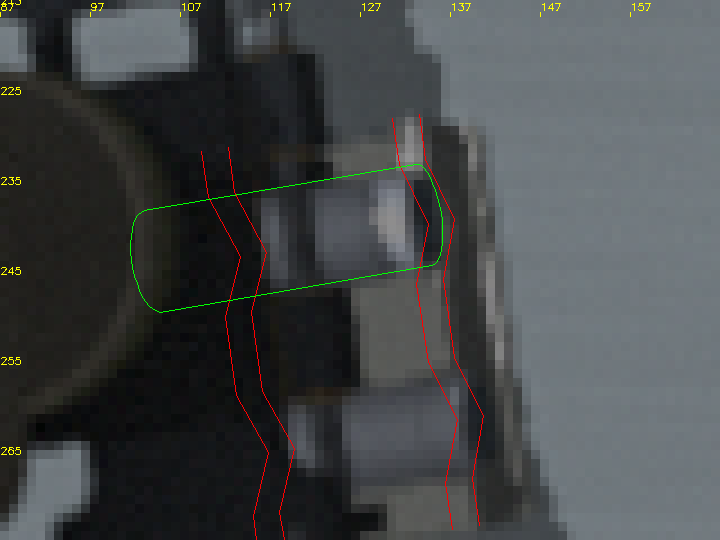

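```bash
python3 -m jog '[[-0.35,0.08,0.5,0,0,0,-0.7],[0,0,0.6,0,0,0,-0.7],[0,0,0.4,0,0,0,-0.7],[0,0,0.3,0,0,0,-0.7],[0,0,0,0,0,0,-0.7]]';  python3 go.py .4855 .3255 .042 1.768
```

```text
time: 10.52
ee_pos: [0.4867, 0.323, 0.0473]
eef_rot: [0.633, 0.774, -0.0, -0.0]
ft_force: [-0.7, 0.4, -0.5]
width: 0.0295
pos [0.4867 0.323  0.0473] yaw 1.7699 t 10.53 F [-0.71  0.38 -0.48] w 0.0295
shift cm (now axes) [ 0.27 -0.06  0.53] rotvec [-0.    -0.     0.002]  shift after turn [ 0.27 -0.06  0.53]
```

```bash
python3 -m jog '[[0,0,0.2,0,0,0,-0.7],[0,0,0.15,0,0,0,-0.7],[0,0,0,0,0,0,-0.7]]';  python3 go.py .4855 .3255 .042 1.768;python3 -m jog '[[0,0,0.1,0,0,0,-0.7],[0,0,0,0,0,0,-0.7]]'
```

```text
time: 10.9
ee_pos: [0.4868, 0.3231, 0.0443]
eef_rot: [0.633, 0.774, 0.0, -0.0]
ft_force: [-1.3, -1.2, 2.5]
width: 0.0294
pos [0.4868 0.3231 0.0443] yaw 1.7698 t 10.9 F [-1.3  -1.15  2.53] w 0.0294
shift cm (now axes) [ 0.26 -0.08  0.23] rotvec [-0.    -0.001  0.002]  shift after turn [ 0.26 -0.08  0.23]
time: 11.15
ee_pos: [0.4868, 0.3231, 0.044]
eef_rot: [0.633, 0.774, 0.0, -0.0]
ft_force: [-5.5, -2.5, 12.9]
width: 0.0295
```

```bash
python3 -m jog '[[0,-0.1,0,0,0,0,-0.7],[0,0,0,0,0,0,-0.7]]'; python3 -m jog '[[0,-0.05,0.05,0,0,0,-0.7],[0,0,0,0,0,0,-0.7]]'
```

```text
time: 11.4
ee_pos: [0.4859, 0.323, 0.0433]
eef_rot: [0.633, 0.774, 0.0, -0.0]
ft_force: [-2.5, 0.0, 4.1]
width: 0.0293
time: 11.65
ee_pos: [0.4855, 0.323, 0.0429]
eef_rot: [0.633, 0.774, 0.0, -0.0]
ft_force: [-2.3, -0.2, 6.8]
width: 0.0295
```

```bash
python3 -m jog '[[0,0,0,0,0,0,-0.2],[0,0,0,0,0,0,0],[0,0,0,0,0,0,0],[0,0,0,0,0,0,0]]'
python3 - <<'E'
from o2 import *
p=shoot("side","7")
crop(p,180,175,30,"s7",9)
E
```

```text
time: 12.15
ee_pos: [0.4853, 0.3227, 0.0424]
eef_rot: [0.633, 0.774, 0.0, -0.0]
ft_force: [0.5, 0.5, -0.4]
width: 0.0428
```

View pics/s7.png

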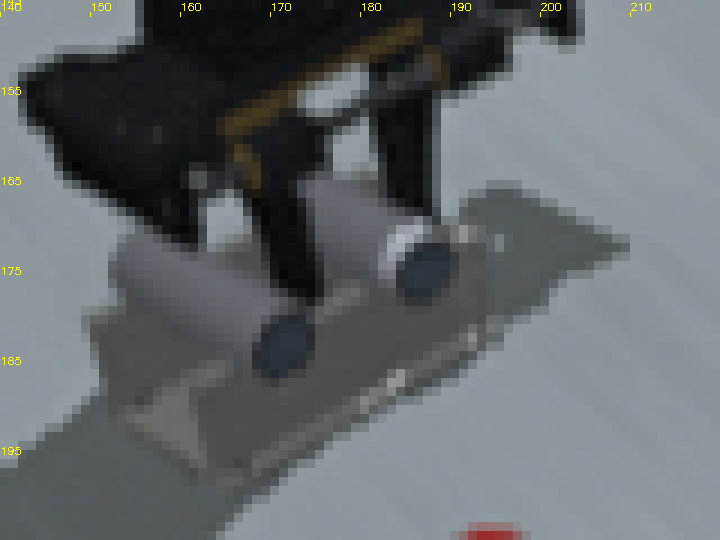

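```bash
python3 -m jog '[[0,0,-0.5,0,0,0,0],[0,0,-1.5,0,0,0,0],[0,0,-3,0,0,0,0],[0,0,-4,0,0,0,0],[0,0,-4,0,0,0,0.2],[0,0,0,0,0,0,0.3]]'; python3 go.py .457 -.297 .17 1.940
```

```text
time: 12.95
ee_pos: [0.4871, 0.3236, 0.1769]
eef_rot: [0.634, 0.774, 0.003, 0.0]
ft_force: [-0.3, -0.2, -0.6]
width: 0.0534
pos [0.4871 0.3236 0.1769] yaw 1.7694 t 12.95 F [-0.27 -0.2  -0.58] w 0.0534
shift cm (now axes) [-60.25 -15.2    0.36] rotvec [ 0.006 -0.004 -0.171]  shift after turn [-56.79 -25.2    0.69]
```

```bash
python3 -m jog '[[-2,-0.5,0,0,0,0,0.3],[-4,-1,0,0,0,0,0.3],[-4.5,-1.1,0,0,0,0,0.3],[-4.5,-1.1,0,0,0,0,0.3],[-4.5,-1.1,0,0,0,0,0.3],[-4.5,-1.1,0,0,0,0,0.3],[-4.5,-1.1,0,0,0,0,0.3],[-4.5,-1.2,0,0,0,0,0.3],[-4.5,-1.2,0,0,0,0,0.3],[-4.5,-1.2,0,0,0,0,0.3],[-4.5,-1.2,0,0,0,0,0.3],[-4.5,-1.2,0,0,0,0,0.3],[-4.5,-1.2,0,0,0,0,0.3],[-3,-0.8,0,0,0,0,0.3],[-1.7,-0.3,0,0,0,-0.05,0.3],[0,0,0,0,0,-0.12,0.3],[0,0,0,0,0,0,0.3]]'; python3 go.py .457 -.297 .13 1.940
python3 - <<'E'
from o2 import *
p=shoot("side","8");t=shoot("top","8")
pickle.dump({"side":p,"top":t},open("P8.pkl","wb"))
crop(p,180,175,30,"s8",9);crop(t,127,250,30,"t8",9)
crop(p,292,305,30,"s8l",9);crop(t,354,266,30,"t8l",9)
E
```

```text
time: 15.08
ee_pos: [0.4525, -0.2982, 0.1714]
eef_rot: [0.566, 0.824, 0.0, -0.001]
ft_force: [0.9, 0.7, -0.5]
width: 0.0566
pos [ 0.4525 -0.2982  0.1714] yaw 1.9373 t 15.07 F [ 0.94  0.67 -0.52] w 0.0566
shift cm (now axes) [-0.05  0.47  4.14] rotvec [-0.001 -0.002 -0.003]  shift after turn [-0.05  0.46  4.14]
```

View pics/s8.png

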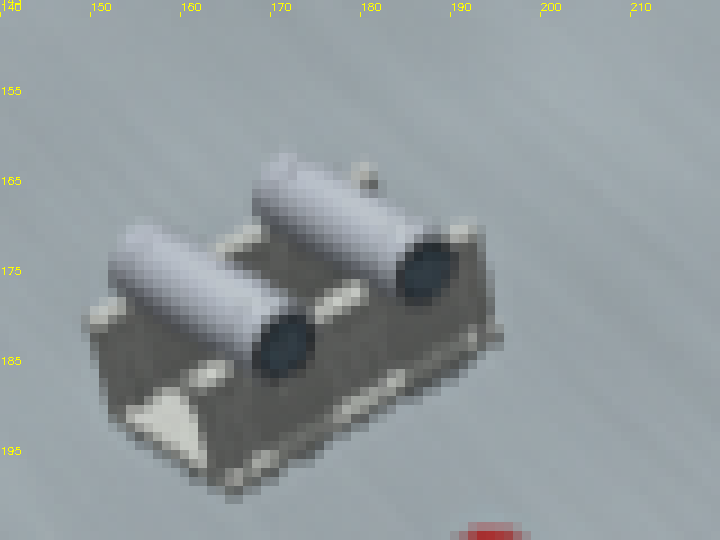

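View pics/t8.png

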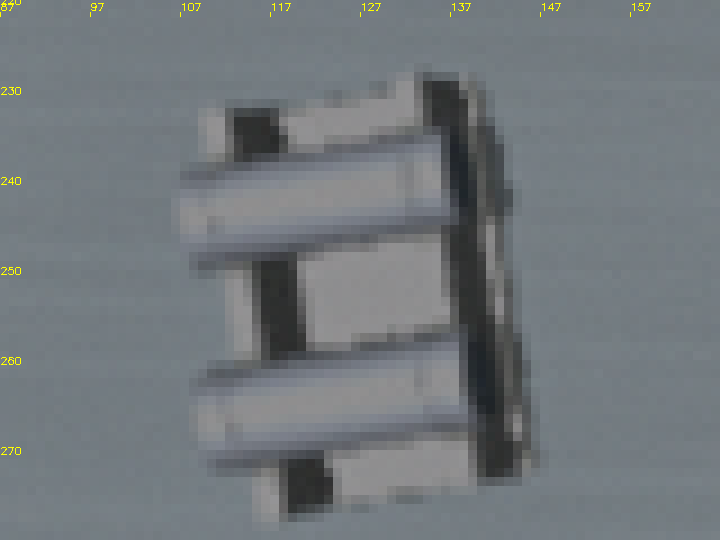

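View pics/s8l.png

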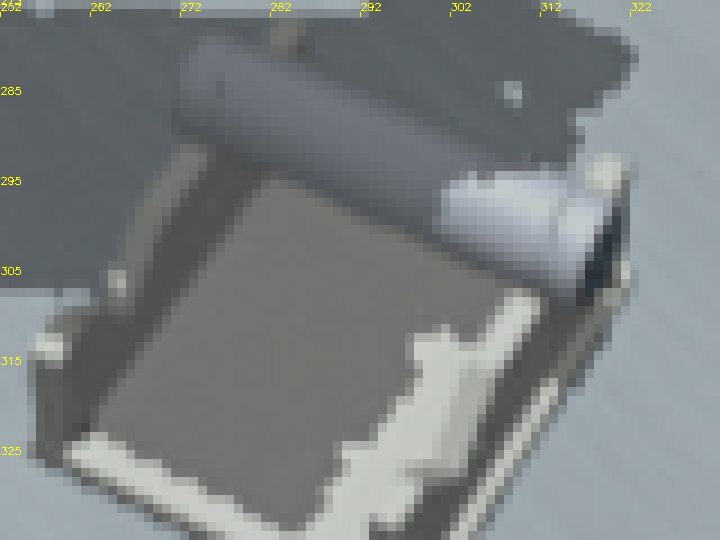

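View pics/t8l.png

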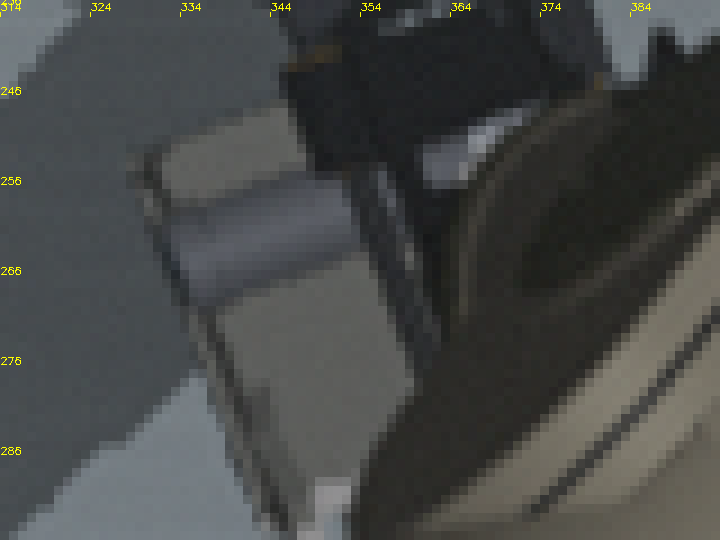

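```bash
python3 -m jog '[[-0.05,0.4,1,0,0,0,0.3],[0,0.05,2,0,0,0,0.3],[0,0,2.5,0,0,0,0.3],[0,0,2.5,0,0,0,0.3],[0,0,2,0,0,0,0.3],[0,0,1.5,0,0,0,0.3],[0,0,1,0,0,0,0.3],[0,0,0.4,0,0,0,0.3],[0,0,0,0,0,0,0.3]]'; python3 go.py .457 -.297 .042 1.940
python3 - <<'E'
from o2 import *
p=shoot("side","9")
crop(p,292,290,30,"s9",9)
E
```

```text
time: 16.3
ee_pos: [0.4589, -0.2966, 0.0435]
eef_rot: [0.565, 0.825, 0.0, 0.0]
ft_force: [0.1, 0.9, -0.5]
width: 0.057
pos [ 0.4589 -0.2966  0.0435] yaw 1.9397 t 16.3 F [ 0.06  0.91 -0.46] w 0.057
shift cm (now axes) [ 0.03 -0.19  0.15] rotvec [ 0. -0. -0.]  shift after turn [ 0.03 -0.19  0.15]
```

View pics/s9.png

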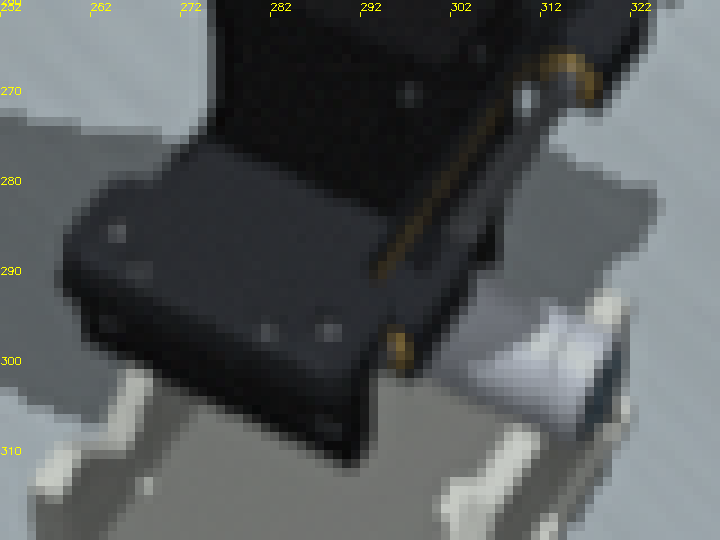

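```bash
python3 -m jog '[[0,-0.12,0.12,0,0,0,0],[0,0,0,0,0,0,-0.2]]' 15; python3 -m jog '[[0,0,0,0,0,0,-0.3],[0,0,0,0,0,0,-0.4]]';python3 -m jog '[[0,0,0,0,0,0,-0.6],[0,0,0,0,0,0,-0.6]]'; python3 go.py .457 -.297 .042 1.94
```

```text
time: 16.6
ee_pos: [0.4576, -0.2969, 0.0423]
eef_rot: [0.565, 0.825, 0.0, 0.0]
ft_force: [0.1, 0.7, -0.3]
width: 0.0443
time: 16.85
ee_pos: [0.458, -0.2968, 0.0423]
eef_rot: [0.565, 0.825, 0.0, 0.0]
ft_force: [0.7, 0.1, 0.3]
width: 0.0295
time: 17.1
ee_pos: [0.458, -0.2968, 0.0422]
eef_rot: [0.565, 0.825, 0.0, 0.0]
ft_force: [2.0, 1.3, -0.2]
width: 0.0298
pos [ 0.458  -0.2968  0.0422] yaw 1.94 t 17.1 F [ 2.05  1.31 -0.24] w 0.0298
shift cm (now axes) [ 0.02 -0.1   0.02] rotvec [ 0.001 -0.    -0.   ]  shift after turn [ 0.02 -0.1   0.02]
```

```bash
python3 -m jog '[[0,0,0,0,0,0,-0.7],[0,0,-0.5,0,0,0,-0.7],[0,0,-1.5,0,0,0,-0.7],[0,0,-3,0,0,0,-0.7],[0,0,-4,0,0,0,-0.7],[0,0,-2.5,0,0,0,-0.7],[0,0,0,0,0,0,-0.7]]' 30; python3 go.py .616 -.0575 .15 1.369
python3 - <<'E'
from o2 import *
p=shoot("side","10");s=r.read_state()["ee_pos"]
crop(p,305,270,30,"s10",9,[(hull(p,[s[0],s[1],s[2]+.008],1.94,.116),G)])
E
```

```text
time: 17.98
ee_pos: [0.4583, -0.2977, 0.1593]
eef_rot: [0.566, 0.825, 0.001, 0.002]
ft_force: [0.5, 0.3, -1.7]
width: 0.0292
pos [ 0.4583 -0.2977  0.1593] yaw 1.9394 t 17.98 F [ 0.52  0.27 -1.69] w 0.0292
shift cm (now axes) [16.73 23.37  0.97] rotvec [0.003 0.001 0.57 ]  shift after turn [26.69 10.64  0.93]
```

View pics/s10.png

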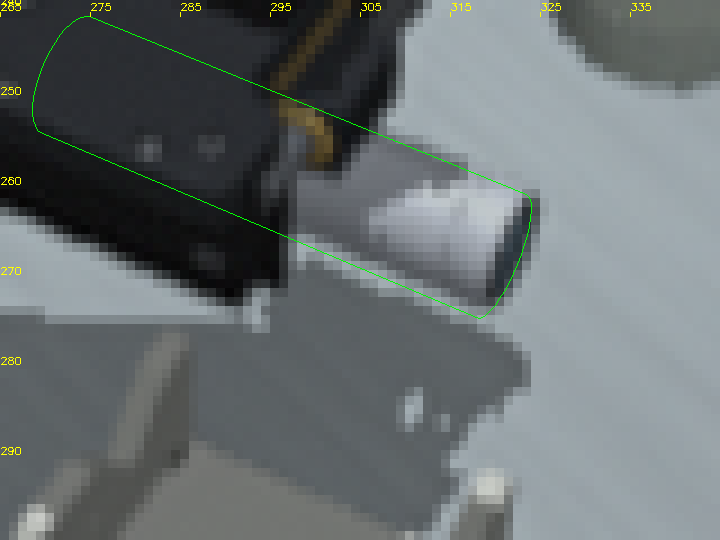

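```bash
python3 -m jog '[[1,1.4,0,0,0,0,-0.7],[2,2.8,0,0,0,0,-0.7],[2.8,3.9,0,0,0,0,-0.7],[2.8,3.9,0,0,0,0,-0.7],[2.8,3.9,0,0,0,0,-0.7],[2.5,3.5,0,0,0,0,-0.7],[1.8,2.6,0,0,0,0,-0.7],[1,1.4,0,0,0,0,-0.7],[0,0,0,0,0,0.12,-0.7],[0,0,0,0,0,0.15,-0.7],[0,0,0,0,0,0.15,-0.7],[0,0,0,0,0,0.15,-0.7],[0,0,0,0,0,0,-0.7],[0,0,0,0,0,0,-0.7]]'; python3 go.py .616 -.0575 .08 1.369
```

```text
time: 19.77
ee_pos: [0.6153, -0.0569, 0.1569]
eef_rot: [0.774, 0.634, -0.0, -0.0]
ft_force: [-1.0, 0.4, -1.4]
width: 0.0292
pos [ 0.6153 -0.0569  0.1569] yaw 1.3727 t 19.77 F [-1.04  0.37 -1.39] w 0.0292
shift cm (now axes) [-0.05  0.08  7.69] rotvec [-0.001 -0.     0.004]  shift after turn [-0.05  0.08  7.69]
```

```bash
python3 -m jog '[[0,0.08,1,0,0,0.004,-0.7],[0,0,2,0,0,0,-0.7],[0,0,2,0,0,0,-0.7],[0,0,1.5,0,0,0,-0.7],[0,0,1,0,0,0,-0.7],[0,0,0.5,0,0,0,-0.7],[0,0,0,0,0,0,-0.7]]'; python3 go.py .6162 -.0575 .055 1.369
python3 - <<'E'
from o2 import *
p=shoot("side","11");s=r.read_state()["ee_pos"]
L=[(hull(p,[s[0],s[1],s[2]+.008],1.369,.116),G)]
for k in(-1,1): L.append((box(p,[.6158,-.0575],1.369,k*.041-.016,k*.041+.016,-.03,.03,.06),Y))
crop(p,285,205,30,"s11",9,L)
t=shoot("top","11"); crop(t,260,195,30,"t11",9,[(hull(t,[s[0],s[1],s[2]+.008],1.369,.116),G)])
E
```

```text
time: 20.65
ee_pos: [0.6165, -0.057, 0.0772]
eef_rot: [0.776, 0.631, 0.0, -0.0]
ft_force: [-1.0, -0.5, -1.1]
width: 0.0294
pos [ 0.6165 -0.057   0.0772] yaw 1.3659 t 20.65 F [-1.04 -0.5  -1.06] w 0.0294
shift cm (now axes) [-0.06 -0.02  2.22] rotvec [-0.    -0.    -0.003]  shift after turn [-0.06 -0.02  2.22]
```

View pics/s11.png

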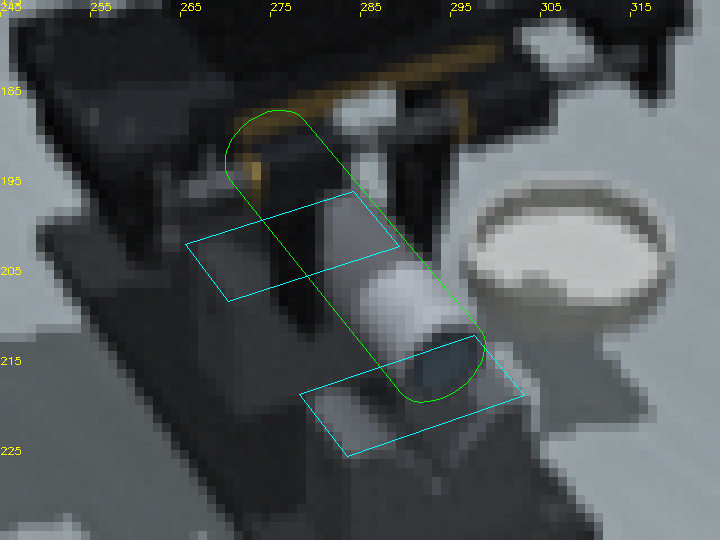

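View pics/t11.png

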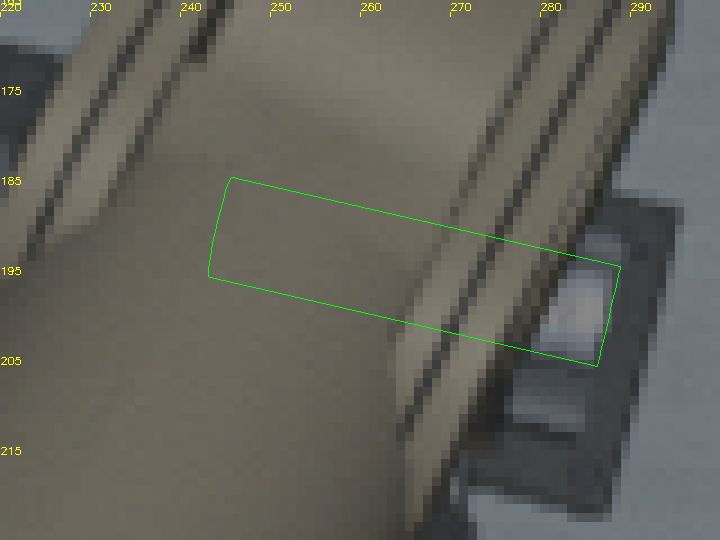

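```bash
python3 -m jog '[[-0.05,0,0.8,0,0,-0.003,-0.7],[0,0,0.6,0,0,0,-0.7],[0,0,0.4,0,0,0,-0.7],[0,0,0.2,0,0,0,-0.7],[0,0,0,0,0,0,-0.7]]'; python3 -m jog '[[0,0,0.1,0,0,0,-0.7],[0,0,0,0,0,0,-0.7]]'; python3 go.py .6162 -.0575 .0542 1.369
```

```text
time: 21.38
ee_pos: [0.6162, -0.0574, 0.0571]
eef_rot: [0.775, 0.632, -0.0, -0.0]
ft_force: [0.2, -0.4, -2.1]
width: 0.0292
time: 21.62
ee_pos: [0.6163, -0.0574, 0.0563]
eef_rot: [0.775, 0.632, 0.0, -0.0]
ft_force: [0.0, 0.3, -2.2]
width: 0.0295
pos [ 0.6163 -0.0574  0.0563] yaw 1.3689 t 21.62 F [ 0.    0.31 -2.19] w 0.0295
shift cm (now axes) [-0.02 -0.01  0.21] rotvec [-0. -0. -0.]  shift after turn [-0.02 -0.01  0.21]
```

```bash
python3 -m jog '[[0,0,0.1,0,0,0,-0.7],[0,0,0,0,0,0,-0.7]]'; python3 -m jog '[[0,0,0.06,0,0,0,-0.7],[0,0,0,0,0,0,-0.7]]'; python3 go.py .6162 -.0575 .0542 1.369
```

```text
time: 21.88
ee_pos: [0.6163, -0.0573, 0.0553]
eef_rot: [0.775, 0.632, 0.0, -0.0]
ft_force: [-0.3, 0.2, 1.0]
width: 0.0293
time: 22.12
ee_pos: [0.6164, -0.0573, 0.0551]
eef_rot: [0.775, 0.632, 0.0, -0.0]
ft_force: [-2.5, 1.6, 5.9]
width: 0.0292
pos [ 0.6164 -0.0573  0.0551] yaw 1.3687 t 22.12 F [-2.52  1.63  5.93] w 0.0292
shift cm (now axes) [-0.02 -0.02  0.09] rotvec [ 0.    -0.001 -0.   ]  shift after turn [-0.02 -0.02  0.09]
```

```bash
python3 -m jog '[[0,-0.05,0.03,0,0,0,-0.7],[0,0,0,0,0,0,-0.7]]'; python3 -c "
from bench import r
s=r.read_state();print(s['ft_force'],s['torque'],s['ee_pos'])"
```

```text
time: 22.38
ee_pos: [0.6165, -0.0573, 0.0551]
eef_rot: [0.775, 0.632, 0.001, 0.0]
ft_force: [-0.7, 1.0, 5.5]
width: 0.0291
[-0.68305914  0.97058509  5.53940348] [ 0.00579593  0.28720081 -0.10890079] [ 0.61645129 -0.05730055  0.05506908]
```

```bash
python3 -m jog '[[0,0,0.04,0,0,0,-0.7],[0,0,0,0,0,0,-0.7],[0,0,0,0,0,0,-0.7]]'; python3 -c "
from bench import r
s=r.read_state();print(s['ft_force'],s['torque'],s['ee_pos'])"
```

```text
time: 22.75
ee_pos: [0.6165, -0.0573, 0.055]
eef_rot: [0.775, 0.632, 0.001, 0.0]
ft_force: [-3.3, 2.2, 9.7]
width: 0.0293
[-3.28415469  2.19956129  9.74154805] [ 0.07478718  0.65196398 -0.15662322] [ 0.61647917 -0.05731854  0.05504205]
```

```bash
python3 -m jog '[[0,-0.05,0.01,0,0,0,-0.7],[0,0,0,0,0,0,-0.7],[0,0,0,0,0,0,-0.7]]'; python3 - <<'E'
from o2 import *
s=r.read_state();print(s['ft_force'],s['torque'],s['ee_pos'])
p=shoot("side","12");t=shoot("top","12");s=s["ee_pos"]
L=[(hull(p,[s[0],s[1],s[2]+.007],1.369,.116),G)]
crop(p,285,205,30,"s12",9,L); crop(t,260,195,30,"t12",9)
for _ in range(3): r.camera("side"); print(r.read_state()['ft_force'].round(1))
cv2.imwrite("pics/all12.png",cv2.resize(t["frame"][:,:,::-1],(784,588)))
E
```

```text
time: 23.12
ee_pos: [0.6163, -0.0573, 0.0549]
eef_rot: [0.775, 0.632, 0.001, 0.001]
ft_force: [-0.4, 0.8, 8.2]
width: 0.0292
[-0.35917719  0.80972472  8.20879674] [-0.03608226  0.23069066 -0.14990251] [ 0.61634142 -0.05730098  0.05494514]
[-0.2  1.3  8. ]
[-1.3  1.2  7.7]
[-0.1  1.   7.8]
```

View pics/s12.png

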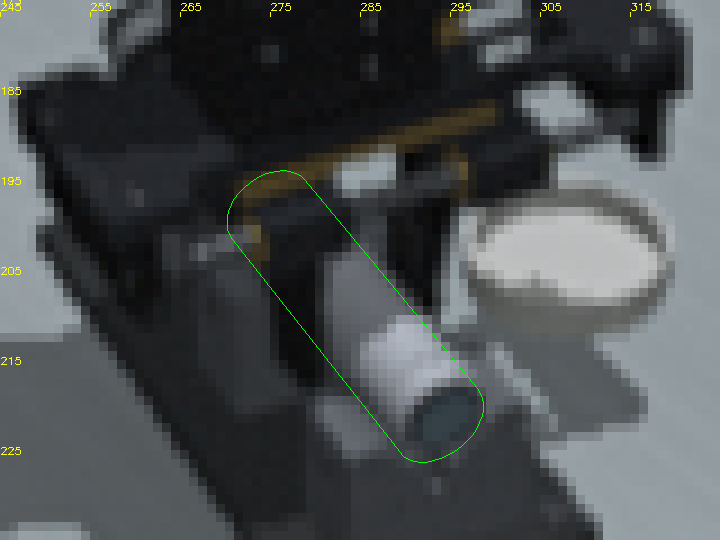

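View pics/t12.png

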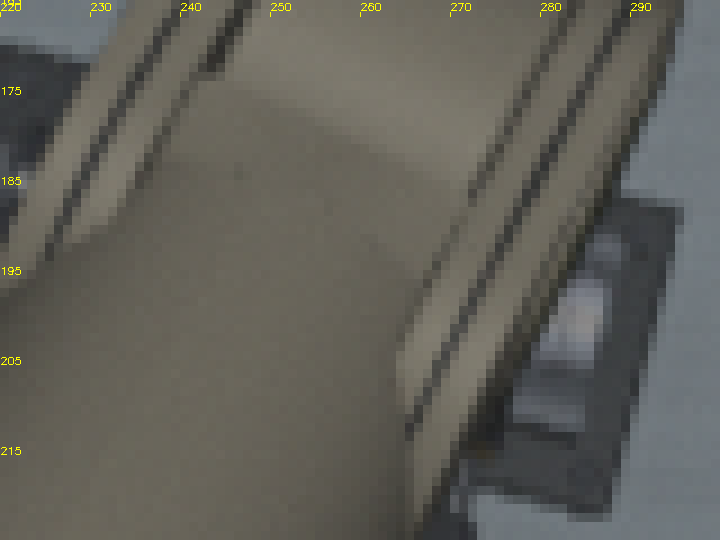

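View pics/all12.png

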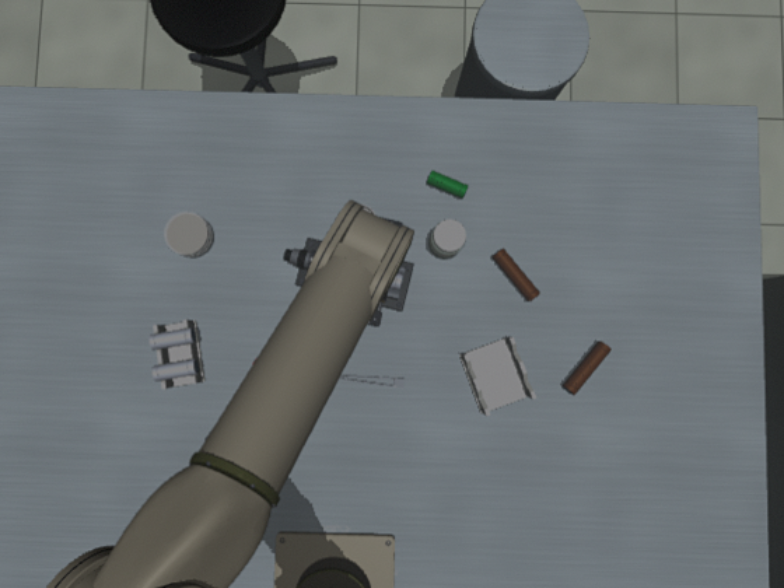

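```bash
python3 -c "
from bench import r
print(r.close_job()); s=r.read_state(); print(s['ft_force'],s['time'])"
```

```text
the job is handed in; nothing more can be done
None
the job is handed in; nothing more can be done
```

Both steps are done, and I handed the job in at about 23.5 s of the 54 s allowed. No verdict was reported.

- **Short barrel:** It lies in the free place of the short rack, let go. Pictures taken after the gripper left show it in both notches, level with the other short barrel and within about 2 mm of centre lengthwise. The two cameras differed by 2–4 mm on where that rack stands lengthwise, so I placed it between the two readings, using the force at contact to centre it sideways.
- **Long barrel:** It is held in both V-blocks. In the last top view its visible end lines up with the V-block's outer edge, within about 2 mm. Its measured direction is within 0.001 rad of my estimate of the V axis. From the tool height I put its centre at about 62.7 mm, against a target of 62 mm.
- **Push:** The last reading was 8 N upward. Allowing for the 1.5–2 N the held barrel pulled the other way, that is about 9.5–10 N on the Vs. The sideways force was about 1 N or less, so both faces share it about evenly. I worked the face loads out from the wrist force and did not measure them one by one.
- **Highest forces I read:** 12.9 N vertical while seating the short barrel, and 9.7 N while seating the long one.
- **Other objects:** In the last pictures the other short barrel, jar, dishes and lid are where they started. The forceps look in place too, but the arm hides part of them from above.

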